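# Load a reagent kit into the bored bottle rack

### The job

Move the four reagent containers out of the shallow kit tray into the bottle rack, each one upright and seated right down in the bore made for its own diameter: narrowest container in the narrowest bore, and so on up to the widest. Do not let a container fall over, and leave the stacked culture dishes where they are.

Things in the scene. Friction and masses are not known exactly. Their poses are not given: they have to be found in the camera images.
- vial: Slim amber glass vial with ribbed white screw cap, 66 mm high, 20 g. Body 16 mm across; cap 16 mm across, from 49 mm up to the top: grip the cap. Origin: centre of the underside; z up its axis. Starts upright in a bay of the kit tray, underside 13 mm above the worktop. Goes into the 20 mm bore.
- diluent_bottle: Small clear plastic bottle with paper label and ribbed white screw cap, 72 mm high, 40 g. Body 23 mm across; cap 23 mm across, from 52 mm up to the top: grip the cap. Origin: centre of the underside; z up its axis. Starts upright in a bay of the kit tray, underside 13 mm above the worktop. Goes into the 27 mm bore.
- dropper_bottle: Brown dropper bottle with paper label and pointed white cap, 78 mm high, 50 g. Body 31 mm across up to about 56 mm; narrower above: grip the upper body, 48 mm above its base. Origin: centre of the underside; z up its axis. Starts upright in a bay of the kit tray, underside 13 mm above the worktop. Goes into the 35 mm bore.
- buffer_bottle: Widest of the four: white plastic bottle with grey ribbed screw cap, 76 mm high, 90 g. Body 40 mm across; cap 34 mm across, from 54 mm up to the top: grip the cap. Origin: centre of the underside; z up its axis. Starts upright in a bay of the kit tray, underside 13 mm above the worktop. Goes into the 44 mm bore.
- block_20: Fixed grey block of the bottle rack, 52 x 52 x 30 mm high, with one upright blind bore 20 mm across (the narrowest), 24 mm deep, its top 3 mm widened at 45 degrees to 26 mm. Origin: centre of the underside on the bore's axis; z up, x along the row. Bore floor 6 mm, block top 30 mm above the origin. Underside 15 mm above the worktop.
- block_27: Fixed grey block of the bottle rack, 52 x 52 x 30 mm high, with one upright blind bore 27 mm across (second narrowest), 24 mm deep, its top 3 mm widened at 45 degrees to 33 mm. Origin: centre of the underside on the bore's axis; z up, x along the row. Bore floor 6 mm, block top 30 mm above the origin. Underside 15 mm above the worktop.
- block_35: Fixed grey block of the bottle rack, 52 x 52 x 30 mm high, with one upright blind bore 35 mm across (second widest), 24 mm deep, its top 3 mm widened at 45 degrees to 41 mm. Origin: centre of the underside on the bore's axis; z up, x along the row. Bore floor 6 mm, block top 30 mm above the origin. Underside 15 mm above the worktop.
- block_44: Fixed grey block of the bottle rack, 52 x 52 x 30 mm high, with one upright blind bore 44 mm across (the widest), 24 mm deep, its top 3 mm widened at 45 degrees to 50 mm. Origin: centre of the underside on the bore's axis; z up, x along the row. Bore floor 6 mm, block top 30 mm above the origin. Underside 15 mm above the worktop.
- kit_tray: Fixed white tray on feet, 211 x 56 x 24 mm, four bays 52 mm apart along its x. Origin: centre, on the worktop. Tray and rack (blocks butted at 53 mm on a rail) lie one behind the other, rows about 11 cm apart and running left to right; places and orders change. Finger room is across the rows. A covered microscope 0.34 m tall stands on the left: swing past it close to the robot.
- dish_top: Upper one of two loose round culture dishes stacked on the worktop to the right, each 58 mm across and 12 mm high; a bystander to be left alone. Origin: centre of its underside; z up.
Not all that is in view belongs to the job. What is shaped like the vial but green is not meant.

How it is judged (in metres and radians):
At the end, for the whole second after the job is handed in: Each container stands in the block bored for it: its axis at the underside within 8 mm of the bore's axis, its underside no more than 5 mm above the bore's floor, leaning less than 0.2 rad, released and at rest; the upper culture dish is within 20 mm of where it stood (horizontal distance between vial and block_20 below 0.008 m and z of vial in the frame of block_20 below 0.011 m and angle between each of vial, diluent_bottle, dropper_bottle, buffer_bottle's own z axis and vertical below 0.2 rad and linear speed of each of vial, diluent_bottle, dropper_bottle, buffer_bottle below 0.02 m/s and contact force between each of vial, diluent_bottle, dropper_bottle, buffer_bottle and the fingers below 0.05 N and horizontal distance between diluent_bottle and block_27 below 0.008 m and z of diluent_bottle in the frame of block_27 below 0.011 m and horizontal distance between dropper_bottle and block_35 below 0.008 m and z of dropper_bottle in the frame of block_35 below 0.011 m and horizontal distance between buffer_bottle and block_44 below 0.008 m and z of buffer_bottle in the frame of block_44 below 0.011 m and distance of dish_top from where it was at the start of the episode below 0.02 m); the robot touches nothing.
It fails at once if the vial falls over (leans more than 45 degrees) (angle between vial's own z axis and vertical above 0.79 rad).
It fails at once if the diluent bottle falls over (leans more than 45 degrees) (angle between diluent_bottle's own z axis and vertical above 0.79 rad).
It fails at once if the dropper bottle falls over (leans more than 45 degrees) (angle between dropper_bottle's own z axis and vertical above 0.79 rad).
It fails at once if the buffer bottle falls over (leans more than 45 degrees) (angle between buffer_bottle's own z axis and vertical above 0.79 rad).
It fails at once if the culture dishes are shifted by more than 20 mm (distance of dish_top from where it was at the start of the episode above 0.02 m).
It also fails if it takes over 106 s, if anything falls off the work surface, if the arm or the gripper's body presses on something with over 40 N, if the wrist force passes 120 N, or if a joint passes its speed limit or range.

### The arm

A 6-joint arm with a two-finger parallel gripper is mounted at the origin on a cart in front of the work surface, level with it; the furniture and walls round the work are solid. World frame = base frame: x ahead of the robot, y to its left, z up, the work surface at z = 0. Lengths are in m, angles in degrees, forces in N, time in s.
With the tool pointing down it reaches from about 0.375 to 0.9 m from the base axis. Payload 3.1 kg.
Tool frame: the origin (TCP) lies on the centre line of the jaws, within the pads' length; the fingertips stand 22 mm ahead of it and the grasp point (between the pads) lies 3 mm ahead of it; z points along the fingers, y is the line along which they close (so a half turn about z gives the same grasp; the last joint's range is limited). The gripper opens to 87 mm and grips with 3 to 60 N. Pads are 19 mm wide; open, the fingers measure 117 mm over their backs; the gripper's body (75 mm by 190 mm) begins 51 mm behind the grasp point.
Start: joints at [59.272, 30.224, 82.088, -0, 67.689, -10.227], TCP at [0.219, 0.585, 0.245] pointing down, gripper open.
Joint ranges: [-176.69, 176.69], [-43.24, 126.21], [12.49, 139.97], [-82, 262], [0, 151.66], [-163.58, 163.58]. Speed limits (degrees/s): [159.86, 159.86, 180, 180, 180, 180].

### API

Orientations are given as a 3x3 rotation matrix whose columns are the frame's x, y, z axes.
In Python, from rig import * gives the robot as it stands.
- The arm moves only by the shell command python3 -m jog 'ROWS'. ROWS is text: rows parted by semicolons, each of 7 numbers parted by spaces: the shift along the tool's x, y, z in mm, then the turn, a rotation vector about the tool's x, y, z in rad, then the finger opening in mm, from 0 to 87. In form: tx ty tz ax ay az fingers; .... A call has 1 to 12 rows; each row shifts and turns the commanded pose from where the row before left it, along the tool's axes as they then stand; what a row does not reach is not made up. A row lasts 1/8 s, in which the tool goes at most 62.5 mm and 10.7 degrees, less where a joint would pass 70% of its speed; a pose out of reach is approached as far as the arm can. A call with a gripper value outside its range is refused whole. The fingers move at their own pace and stop on an object; the grip force is fixed at half the most. Time passes only in rows, so rows that do not move let the fingers close. It gives the time, the measured TCP pose, the force, the opening and the grip force at its end, in the units of the state.
- read_state(): the state, without advancing time (a new reading comes with each control period).
- capture(name): name is "scene" or "top"; returns a dict with "color" (420x560x3 uint8, red, green, blue), "camera_matrix" (3x3 intrinsics, pixels), "R" (3x3) and "t" (3): a world point X has camera coordinates R X + t. Camera axes: x right, y down, z forward; pixel columns grow to the right and rows downward; lengths in m; the calibration is good to about 2 mm. A picture is of the moment at which its call begins. There is no depth.
- hand_in(): hands the job in; it is judged then, once.
Trained networks look in the newest picture that a camera, given by its name, has taken for a name from the list of things; names that differ only in an ending like _2 or _b are one class to them, and where a whole thing is asked for, a point or a joint stands for the part that bears it (a point fixed in the world has none). Each returns a list of dicts, best first, with "conf" (0 to 1); they miss things now and then, are a little off and sometimes report something else, mostly with a low value. They report only what shows in the picture. A call takes as long as a camera call. They do not tell look-alikes from the thing itself.
- find_in(camera, target): "at" ([x, y, z] in m, in world coordinates, good to about 4 mm: the middle of the surface that is visible of it).
- trace(camera, target): "pixels" (420x560 bool, what is visible of it).
- place_of(camera, target): "at" ([x, y, z] in m, in world coordinates, good to about 4 mm: a listed point, or the origin of a listed thing).
The state is a dict: "time_s": time; "joint_positions": joint angles; "qvel": joint speeds; "tau": joint torques, N m; "position": TCP position; "tcp_rot": TCP orientation; "force": force on the tool from outside, world axes, zero at the start; "moment": the same for the moment, N m; "opening": opening from 0.0 (shut) to 1.0 (fully open); "grasp_force": force on a finger pad.
Only numpy, scipy, OpenCV 4.12 (cv2) and the standard library are available. Lean on these libraries where they do the work, as an engineer would, in place of code of your own. Each camera call takes 0.05 s, during which the arm holds its last target. There are 200 camera calls.

## Working session

There is one attempt and no reset: what is moved stays moved. The work goes in short steps, Python scripts to look and compute and a shell command to move; the robot and the scene stay as the last step left them, time stands still between calls to the robot, and variables do not carry over. Pictures are saved under pics/ and viewed, at most 14 in all, crops included, and the job is handed in when it is done.

```bash
mkdir -p pics; ls
python3 - <<'E'
from rig import *
import cv2,numpy as np
s=read_state();print(s['time_s'],s['position'],np.round(s['tcp_rot'],3).tolist(),s['opening'])
for c in("scene","top"):
    d=capture(c);cv2.imwrite(f"pics/{c}0.png",d["color"][:,:,::-1]);print(c,np.round(d["camera_matrix"],1).tolist(),np.round(d["R"],3).tolist(),np.round(d["t"],3))
    for n in("vial","diluent_bottle","dropper_bottle","buffer_bottle","block_20","block_27","block_35","block_44","kit_tray","dish_top"):
        print(n,[(np.round(r["at"],3).tolist(),round(r["conf"],2)) for r in place_of(c,n)[:3]])
E
```

```text
pics
0.0 [0.21849431 0.58484438 0.24359462] [[-0.937, 0.35, -0.001], [0.35, 0.937, -0.002], [0.0, -0.002, -1.0]] 1.0015318750112066
scene [[417.6, 0.0, 274.6], [0.0, 417.6, 208.5], [0.0, 0.0, 1.0]] [[0.637, -0.77, 0.018], [-0.337, -0.3, -0.892], [0.693, 0.563, -0.451]] [-0.457  0.143  0.666]
vial [([0.38, -0.361, -0.002], 0.7), ([0.42, -0.139, 0.013], 0.53)]
diluent_bottle []
dropper_bottle [([0.423, -0.248, 0.014], 0.89), ([0.538, -0.121, 0.016], 0.61)]
buffer_bottle [([0.424, -0.299, 0.014], 0.68), ([0.541, -0.223, 0.014], 0.28)]
block_20 [([0.537, -0.175, 0.014], 0.81), ([0.542, -0.225, 0.012], 0.75), ([0.537, -0.118, 0.013], 0.61)]
block_27 [([0.537, -0.175, 0.014], 0.81), ([0.542, -0.225, 0.012], 0.75), ([0.537, -0.118, 0.013], 0.61)]
block_35 [([0.537, -0.175, 0.014], 0.81), ([0.542, -0.225, 0.012], 0.75), ([0.537, -0.118, 0.013], 0.61)]
block_44 [([0.537, -0.175, 0.014], 0.81), ([0.542, -0.225, 0.012], 0.75), ([0.537, -0.118, 0.013], 0.61)]
kit_tray [([0.42, -0.221, -0.0], 0.57), ([0.53, -0.37, 0.011], 0.25)]
dish_top [([0.534, -0.369, 0.015], 0.77)]
top [[508.8, 0.0, 279.7], [0.0, 508.8, 204.6], [0.0, 0.0, 1.0]] [[0.01, -1.0, -0.02], [-0.984, -0.006, -0.18], [0.18, 0.021, -0.983]] [-0.219  0.459  0.805]
vial [([0.416, -0.141, 0.014], 0.67), ([0.383, -0.374, 0.002], 0.44)]
diluent_bottle [([0.422, -0.195, 0.011], 0.56)]
dropper_bottle [([0.422, -0.252, 0.01], 0.82)]
buffer_bottle [([0.424, -0.305, 0.014], 0.77)]
block_20 [([0.543, -0.173, 0.016], 0.77), ([0.536, -0.067, 0.022], 0.76), ([0.545, -0.226, 0.013], 0.71)]
block_27 [([0.543, -0.173, 0.016], 0.77), ([0.536, -0.067, 0.022], 0.76), ([0.545, -0.226, 0.013], 0.71)]
block_35 [([0.543, -0.173, 0.016], 0.77), ([0.536, -0.067, 0.022], 0.76), ([0.545, -0.226, 0.013], 0.71)]
block_44 [([0.543, -0.173, 0.016], 0.77), ([0.536, -0.067, 0.022], 0.76), ([0.545, -0.226, 0.013], 0.71)]
kit_tray [([0.424, -0.218, -0.0], 0.61)]
dish_top [([0.526, -0.369, 0.01], 0.71)]
```

View pics/scene0.png

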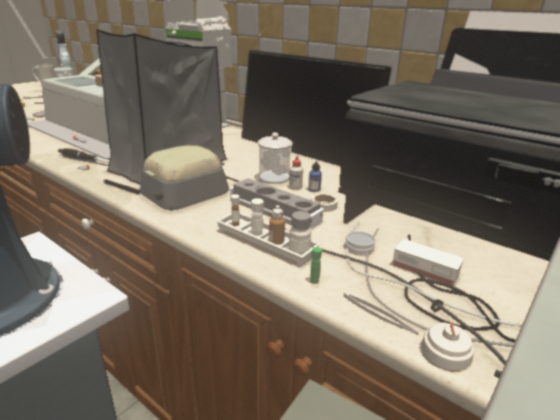

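View pics/top0.png

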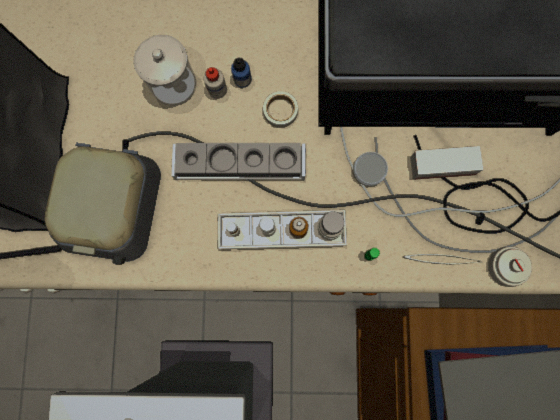

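The scene view shows the tray with four containers and the rack behind it. In the top view the containers are, left to right, amber vial (232,229), clear bottle (267,227), brown dropper (299,227) and white bottle with grey cap (331,225). The green look-alike vial at (372,254) is outside the tray and is not meant, because the vial must be amber. The bores are at about (192,157), (222,157), (254,157) and (286,157). I'll confirm this in a crop.

```bash
cat > h.py <<'E'
from rig import *
import cv2,numpy as np
def ray(d,u,v,z):
    K,R,t=d["camera_matrix"],np.array(d["R"]),np.array(d["t"])
    c=-R.T@t; r=R.T@np.linalg.inv(K)@[u,v,1]; return c+r*(z-c[2])/r[2]
def rect(d,z,x0,x1,y0,y1,s=2000):
    # orthorectify plane z: rows = x descending, cols = y descending, s px/m
    K,R,t=np.array(d["camera_matrix"]),np.array(d["R"]),np.array(d["t"])
    H=K@np.column_stack([R[:,0],R[:,1],R[:,2]*z+t])
    A=np.array([[0,-1/s,x1],[-1/s,0,y1],[0,0,1]])
    return cv2.warpPerspective(d["color"],np.linalg.inv(H@A),(int((y1-y0)*s),int((x1-x0)*s)),flags=cv2.INTER_CUBIC)
E
python3 - <<'E'
from h import *
d=capture("top")
a=rect(d,0.045,.50,.58,-.29,-.02,2800)
b=rect(d,0.085,.37,.47,-.35,-.08,2800)
im=np.vstack([a,b]);
for i,y in enumerate(np.arange(-.34,-.02,.02)):
    if y>-.29: cv2.putText(im,f"{y:.2f}",(int((-.02-y)*2800),12),0,.35,(255,0,0));cv2.line(im,(int((-.02-y)*2800),14),(int((-.02-y)*2800),20),(255,0,0),1)
    if y<-.08: cv2.line(im,(int((-.08-y)*2800),226),(int((-.08-y)*2800),234),(255,0,0),1)
cv2.imwrite("pics/c1.png",im[:,:,::-1]);print(im.shape)
E
```

```text
(502, 755, 3)
```

View pics/c1.png

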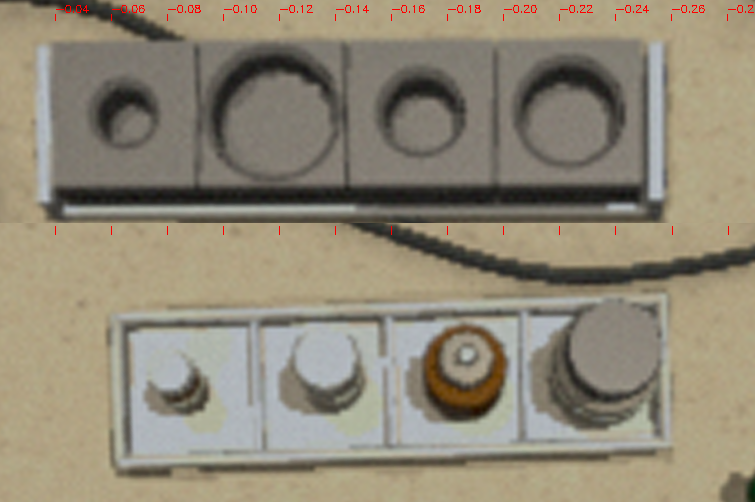

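The crop confirms it. The bores from left to right are 20, 44, 27 and 35, and the containers are vial, diluent, dropper and buffer. Next I'll measure more precisely, and get the obstacle extents on the left.

Run:
```python
from h import *
D=[capture("top") for _ in range(6)]
d=D[0]; d["color"]=np.mean([q["color"] for q in D],0).astype(np.uint8)
S=capture("scene")
a=cv2.cvtColor(rect(d,0.045,.48,.60,-.29,-.02,4000),cv2.COLOR_RGB2GRAY).astype(float)
X=lambda v:.60-v/4000; Y=lambda u:-.02-u/4000
for y in(-.050,-.064,-.08,-.105,-.13,-.16,-.18,-.21,-.235):
    u=int((-.02-y)*4000); p=cv2.GaussianBlur(a[:,u-8:u+8].mean(1)[:,None],(1,9),0)[:,0]; g=np.gradient(p)
    t=100+np.argmin(g[100:190]) ; b=330+np.argmin(g[330:400])   # rear: light->grey ; front: grey->dark
    print(y,"rear",round(X(t),4),"front",round(X(b),4),"mid",round((X(t)+X(b))/2,4))
p=a[320:328].mean(0); g=np.abs(p-cv2.blur(p[None],(41,1))[0])
q=p-cv2.blur(p[None],(41,1))[0]
print("seams",[round(Y(u),4) for u in range(5,len(q)-5) if q[u]==q[u-5:u+6].min() and q[u]<-12])
def proj(d,P):
    c=np.array(d["R"])@P+np.array(d["t"]);c=d["camera_matrix"]@c;return c[:2]/c[2]
print("case edge top px(160,190)/(145,190) ->scene")
for uv in((160,190),(122,262),(145,190)):
    for z in(0,.04,.08,.12): 
        P=ray(d,*uv,z);print(uv,np.round(P,3),np.round(proj(S,P)))
for uv in((118,180),(150,192),(222,150)): print("scene floor",uv,np.round(ray(S,*uv,0),3))
for uv in((70,75),(62,225)):
    for z in(0,.34): print("cover top",uv,np.round(ray(d,*uv,z),3))
for uv in((138,36),(220,47),(100,32)): print("scene z=.34",uv,np.round(ray(S,*uv,.34),3))
cv2.imwrite("pics/case.png",cv2.resize(S["color"][20:220,90:340,::-1],None,fx=3,fy=3,interpolation=cv2.INTER_CUBIC))
```

```text
-0.05 rear 0.5652 front 0.5035 mid 0.5344
-0.064 rear 0.5528 front 0.5037 mid 0.5282
-0.08 rear 0.5692 front 0.5037 mid 0.5365
-0.105 rear 0.566 front 0.504 mid 0.535
-0.13 rear 0.5562 front 0.504 mid 0.5301
-0.16 rear 0.566 front 0.5137 mid 0.5399
-0.18 rear 0.5668 front 0.5137 mid 0.5402
-0.21 rear 0.5662 front 0.514 mid 0.5401
-0.235 rear 0.5668 front 0.514 mid 0.5404
seams [-0.04, -0.0903, -0.1288, -0.1437, -0.1965, -0.2505, -0.2575]
case edge top px(160,190)/(145,190) ->scene
(160, 190) [ 0.493 -0.004  0.   ] [217. 200.]
(160, 190) [ 0.484 -0.015  0.04 ] [216. 187.]
(160, 190) [ 0.476 -0.025  0.08 ] [216. 173.]
(160, 190) [ 0.467 -0.036  0.12 ] [216. 158.]
(122, 262) [0.366 0.055 0.   ] [158. 210.]
(122, 262) [0.363 0.042 0.04 ] [159. 196.]
(122, 262) [0.361 0.028 0.08 ] [159. 181.]
(122, 262) [0.358 0.015 0.12 ] [160. 166.]
(145, 190) [0.492 0.022 0.   ] [209. 196.]
(145, 190) [0.484 0.011 0.04 ] [209. 184.]
(145, 190) [ 0.476 -0.001  0.08 ] [209. 170.]
(145, 190) [ 0.467 -0.013  0.12 ] [208. 156.]
scene floor (118, 180) [0.403 0.275 0.   ]
scene floor (150, 192) [0.413 0.15  0.   ]
scene floor (222, 150) [ 0.756  0.25  -0.   ]
cover top (70, 75) [0.708 0.174 0.   ]
cover top (70, 75) [0.552 0.015 0.34 ]
cover top (62, 225) [0.429 0.164 0.   ]
cover top (62, 225) [0.382 0.009 0.34 ]
scene z=.34 (138, 36) [0.559 0.341 0.34 ]
scene z=.34 (220, 47) [0.538 0.011 0.34 ]
scene z=.34 (100, 32) [0.552 0.514 0.34 ]
```

View pics/case.png

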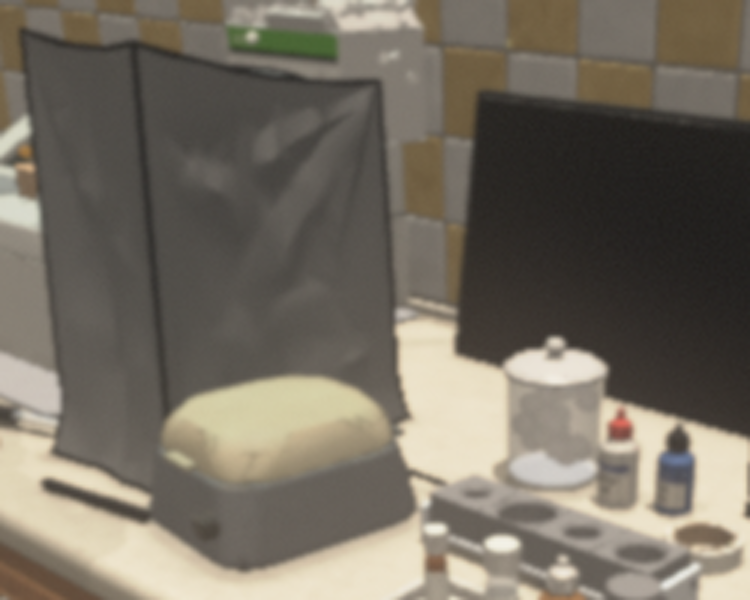

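The microscope front-right corner is at about (0.42, 0.16). The case edge is at y≈-0.01 and below 0.1 m, so the gripper clears it. I'll raise, retract, then swing along an arc close to the base.

```bash
python3 -m jog '0 0 -45 0 0 0 40; 0 0 -45 0 0 0 40; 0 0 -45 0 0 0 40; 0 -58 0 0 0 0 40; 0 -58 0 0 0 0 40; 0 -58 0 0 0 0 40; 0 -58 0 0 0 0 40; 0 0 0 0 0 0 40'
```

```text
time_s: 2.5
position: [0.135, 0.3641, 0.3792]
tcp_rot: [[-0.936, 0.351, -0.002], [0.351, 0.936, -0.002], [0.001, -0.003, -1.0]]
force: [0.4, 0.7, -0.2]
opening: 0.46
grasp_force: 0.0
```

```bash
python3 -m jog '-58.5 -4.4 0 0 0 0.1515 40; -58.5 -4.4 0 0 0 0.1515 40; -58.5 -4.4 0 0 0 0.1515 40; -58.5 -4.4 0 0 0 0.1515 40; -58.5 -4.4 0 0 0 0.1515 40; -58.5 -4.4 0 0 0 0.1515 40; -58.5 -4.4 0 0 0 0.1515 40; -58.5 -4.4 0 0 0 0.1515 40; 0 0 0 0 0 0 40'
```

```text
time_s: 3.62
position: [0.3917, 0.0015, 0.3799]
tcp_rot: [[0.008, 1.0, 0.002], [1.0, -0.008, -0.001], [-0.001, 0.002, -1.0]]
force: [0.4, -0.6, 0.1]
opening: 0.459
grasp_force: 0.0
```

```bash
python3 -m jog '-50 5.6 35 0 0 0 80; -50 5.6 35 0 0 0 80; -50 5.6 35 0 0 0 80; -50 5.6 35 0 0 0 80; -50 5.6 35 0 0 0 80; -50 5.6 35 0 0 0 80; 0 0 0 0 0 0 80; 0 0 0 0 0 0 80'
python3 - <<'E'
from h import *
d=capture("top");cv2.imwrite("pics/t2.png",cv2.resize(d["color"][120:270,150:360,::-1],None,fx=3.6,fy=3.6,interpolation=cv2.INTER_CUBIC))
E
```

```text
time_s: 4.62
position: [0.4242, -0.2932, 0.1692]
tcp_rot: [[-0.002, 1.0, -0.001], [1.0, 0.002, 0.001], [0.001, -0.001, -1.0]]
force: [0.1, 0.1, 0.7]
opening: 0.919
grasp_force: 0.0
```

View pics/t2.png

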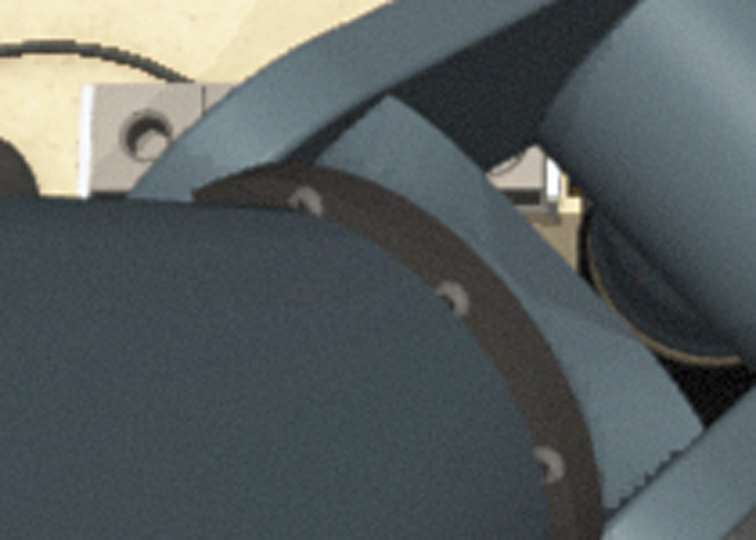

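The arm hides the bench from the top camera. The view shows only the 20 bore at (145,137) and part of the 35 bore. I'll go on to grasp the buffer bottle.

```bash
python3 -m jog '-5.4 1.3 0 0 0 0 80; 0 0 30 0 0 0 80; 0 0 30 0 0 0 80; 0 0 28 0 0 0 80; 0 0 0 0 0 0 80'; python3 -m jog '0 0 0 0 0 0 20; 0 0 0 0 0 0 20; 0 0 0 0 0 0 20; 0 0 0 0 0 0 20; 0 0 0 0 0 0 20; 0 0 0 0 0 0 20'
```

```text
time_s: 5.3
position: [0.4246, -0.2986, 0.0811]
tcp_rot: [[-0.002, 1.0, -0.002], [1.0, 0.002, 0.002], [0.002, -0.002, -1.0]]
force: [-0.7, 0.1, 0.3]
opening: 0.917
grasp_force: 0.0
time_s: 6.05
position: [0.4255, -0.3001, 0.0819]
tcp_rot: [[-0.001, 1.0, 0.001], [1.0, 0.001, -0.001], [-0.001, 0.001, -1.0]]
force: [0.7, -0.0, 3.4]
opening: 0.387
grasp_force: 28.8
```

Run:
```python
from h import *
d=capture("scene");cv2.imwrite("pics/s3.png",cv2.resize(d["color"][140:290,180:390,::-1],None,fx=3.6,fy=3.6,interpolation=cv2.INTER_CUBIC))
```

```text
(no output)
```

View pics/s3.png

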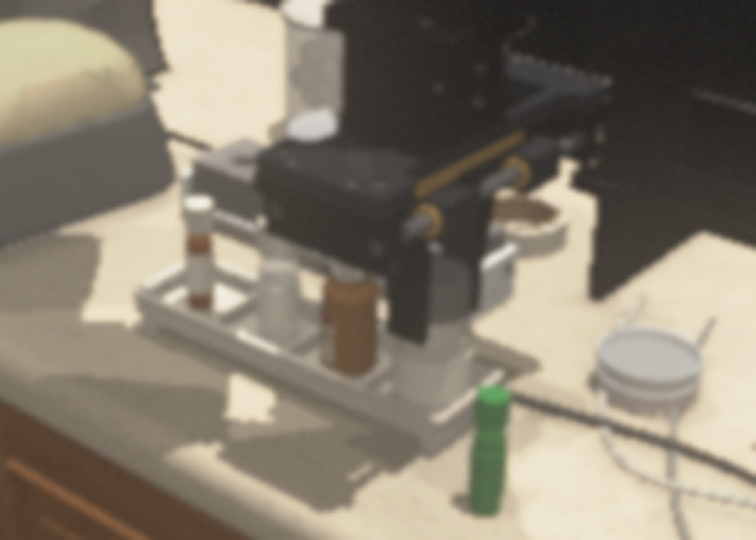

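Buffer is gripped: the opening is 34 mm, which matches the cap, and the bottle is upright. The jaws are at (430,290) in the crop. I'll lift it and carry it to the 44 bore.

```bash
python3 -m jog '0 0 -45 0 0 0 20; 0 0 -45 0 0 0 20; 36.4 22.9 0 0 0 0 20; 36.4 22.9 0 0 0 0 20; 36.4 22.9 0 0 0 0 20; 36.4 22.9 0 0 0 0 20; 36.4 22.9 0 0 0 0 20; 0 0 0 0 0 0 20; 0 0 0 0 0 0 20'
python3 -c "
from rig import *
import numpy as np,time
for i in range(4): print(np.round(read_state()['position'],4))"
```

```text
time_s: 7.22
position: [0.5385, -0.1176, 0.171]
tcp_rot: [[-0.002, 1.0, -0.002], [1.0, 0.002, 0.0], [0.0, -0.002, -1.0]]
force: [0.3, -0.9, -1.5]
opening: 0.381
grasp_force: 28.9
[ 0.5385 -0.1176  0.171 ]
[ 0.5385 -0.1176  0.171 ]
[ 0.5385 -0.1176  0.171 ]
[ 0.5385 -0.1176  0.171 ]
```

```bash
python3 -m jog '0 0.5 40 0 0 0 20; 0 0 20 0 0 0 20; 0 0 5 0 0 0 20; 0 0 5 0 0 0 20; 0 0 0 0 0 0 20'; python3 -m jog '0 0 4 0 0 0 20; 0 0 4 0 0 0 20;0 0 0 0 0 0 20'
```

```text
time_s: 7.85
position: [0.5394, -0.1181, 0.1018]
tcp_rot: [[-0.001, 1.0, -0.0], [1.0, 0.001, -0.0], [-0.0, -0.0, -1.0]]
force: [-1.5, 0.4, -0.6]
opening: 0.38
grasp_force: 30.3
time_s: 8.22
position: [0.5395, -0.1175, 0.0933]
tcp_rot: [[-0.001, 1.0, -0.001], [1.0, 0.001, 0.0], [0.0, -0.001, -1.0]]
force: [0.5, 1.2, -2.1]
opening: 0.382
grasp_force: 30.3
```

```bash
python3 -m jog '0 0 3 0 0 0 20; 0 0 1 0 0 0 20;0 0 0 0 0 0 20'
```

```text
time_s: 8.6
position: [0.5397, -0.1176, 0.0898]
tcp_rot: [[-0.001, 1.0, 0.0], [1.0, 0.001, 0.0], [0.0, 0.0, -1.0]]
force: [-0.8, 1.3, 1.8]
opening: 0.384
grasp_force: 30.5
```

```bash
python3 -m jog '0 0 0 0 0 0 70; 0 0 0 0 0 0 70; 0 0 0 0 0 0 70; 0 0 -40 0 0 0 70; 0 0 -40 0 0 0 70; -32.2 -29.3 0 0 0 0 70; -32.2 -29.3 0 0 0 0 70; -32.2 -29.3 0 0 0 0 70; -32.2 -29.3 0 0 0 0 70; 0 0 0 0 0 0 70; 0 0 0 0 0 0 70'
```

```text
time_s: 9.98
position: [0.4228, -0.2464, 0.1695]
tcp_rot: [[-0.0, 1.0, 0.0], [1.0, 0.0, 0.0], [0.0, 0.0, -1.0]]
force: [0.3, 0.0, 0.1]
opening: 0.804
grasp_force: 0.0
```

```bash
python3 -m jog '0 0 40 0 0 0 70; 0 0 40 0 0 0 70; 0 0 25 0 0 0 70; 0 0 0 0 0 0 70; 0 0 0 0 0 0 15; 0 0 0 0 0 0 15; 0 0 0 0 0 0 15; 0 0 0 0 0 0 15; 0 0 0 0 0 0 15; 0 0 0 0 0 0 15'
python3 - <<'E'
from h import *
d=capture("scene");cv2.imwrite("pics/s4.png",cv2.resize(d["color"][140:290,180:390,::-1],None,fx=3.6,fy=3.6,interpolation=cv2.INTER_CUBIC))
E
```

```text
time_s: 11.22
position: [0.4228, -0.2468, 0.0648]
tcp_rot: [[-0.001, 1.0, 0.0], [1.0, 0.001, -0.0], [-0.0, 0.0, -1.0]]
force: [1.0, -0.1, 1.8]
opening: 0.349
grasp_force: 29.9
```

View pics/s4.png

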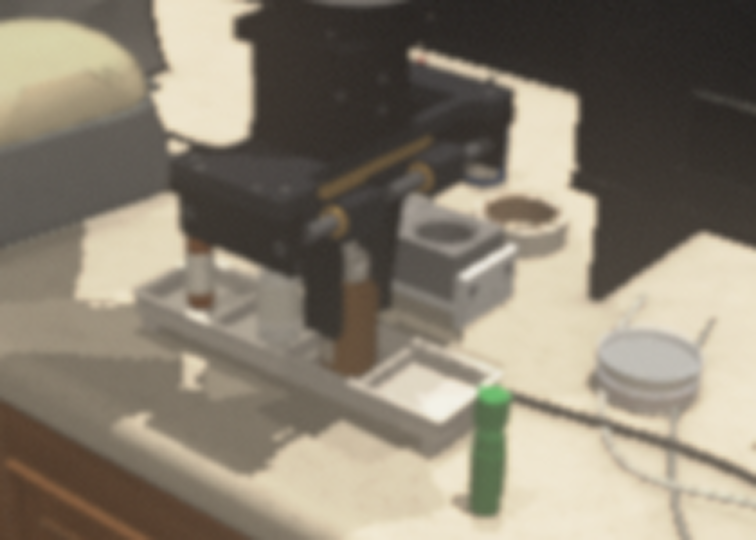

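The dropper is gripped at an opening of 30 mm and upright at (355,310). The buffer bay is empty. I'll carry it to the 35 bore.

```bash
python3 -m jog '0 0 -45 0 0 0 15; 0 0 -45 0 0 0 15; 7.6 39.1 0 0 0 0 15; 7.6 39.1 0 0 0 0 15; 7.6 39.1 0 0 0 0 15; 0 0 0 0 0 0 15; 0 0 0 0 0 0 15'; python3 -m jog '0 0 35 0 0 0 15; 0 0 25 0 0 0 15; 0 0 5 0 0 0 15; 0 0 5 0 0 0 15; 0 0 4 0 0 0 15; 0 0 4 0 0 0 15;0 0 0 0 0 0 15'
```

```text
time_s: 12.15
position: [0.5388, -0.2231, 0.1538]
tcp_rot: [[-0.001, 1.0, -0.002], [1.0, 0.001, 0.001], [0.001, -0.002, -1.0]]
force: [-0.8, -0.7, -1.7]
opening: 0.351
grasp_force: 29.9
time_s: 13.02
position: [0.5397, -0.2237, 0.0763]
tcp_rot: [[-0.001, 1.0, -0.0], [1.0, 0.001, 0.0], [0.0, -0.0, -1.0]]
force: [1.5, 0.3, -1.8]
opening: 0.347
grasp_force: 29.9
```

```bash
python3 -m jog '0 0 3 0 0 0 15; 0 0 1 0 0 0 15;0 0 0 0 0 0 15'
```

```text
time_s: 13.4
position: [0.5397, -0.2236, 0.0724]
tcp_rot: [[-0.001, 1.0, -0.0], [1.0, 0.001, 0.0], [0.0, -0.0, -1.0]]
force: [0.5, 0.1, -0.9]
opening: 0.346
grasp_force: 29.9
```

```bash
python3 -m jog '0 0 0.5 0 0 0 15; 0 0 0 0 0 0 60; 0 0 0 0 0 0 60; 0 0 0 0 0 0 60; 0 0 -50 0 0 0 60; 0 0 -47 0 0 0 60; 9 -39 0 0 0 0 60; 9 -39 0 0 0 0 60; 9 -39 0 0 0 0 60; 0 0 0 0 0 0 60; 0 0 0 0 0 0 60'; python3 -m jog '0 0 40 0 0 0 60; 0 0 40 0 0 0 60; 0 0 12 0 0 0 60; 0 0 0 0 0 0 60; 0 0 0 0 0 0 10; 0 0 0 0 0 0 10; 0 0 0 0 0 0 10; 0 0 0 0 0 0 10; 0 0 0 0 0 0 10; 0 0 0 0 0 0 10'
```

```text
time_s: 14.78
position: [0.4239, -0.1975, 0.1695]
tcp_rot: [[-0.001, 1.0, 0.002], [1.0, 0.001, -0.001], [-0.001, 0.002, -1.0]]
force: [0.7, 0.4, -0.1]
opening: 0.693
grasp_force: 0.0
time_s: 16.02
position: [0.4231, -0.1969, 0.0773]
tcp_rot: [[-0.001, 1.0, 0.0], [1.0, 0.001, -0.0], [-0.0, 0.0, -1.0]]
force: [0.3, 0.6, 3.8]
opening: 0.253
grasp_force: 30.0
```

Run:
```python
from h import *
d=capture("scene");cv2.imwrite("pics/s5.png",cv2.resize(d["color"][140:290,180:390,::-1],None,fx=3.6,fy=3.6,interpolation=cv2.INTER_CUBIC))
```

```text
(no output)
```

View pics/s5.png

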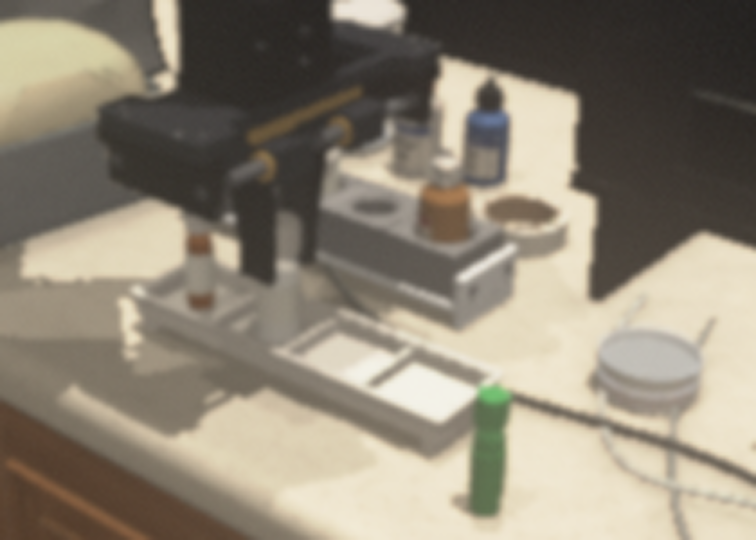

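The dropper sits seated and upright in the 35 bore at (445,205). The diluent is gripped with the right opening. I'll take it to the 27 bore.

```bash
python3 -m jog '0 0 -45 0 0 0 10; 0 0 -45 0 0 0 10; 8.9 39 0 0 0 0 10; 8.9 39 0 0 0 0 10; 8.9 39 0 0 0 0 10; 0 0 0 0 0 0 10; 0 0 0 0 0 0 10'; python3 -m jog '0 0 35 0 0 0 10; 0 0 25 0 0 0 10; 0 0 5 0 0 0 10; 0 0 5 0 0 0 10; 0 0 4 0 0 0 10; 0 0 4 0 0 0 10;0 0 0 0 0 0 10'
```

```text
time_s: 16.95
position: [0.5387, -0.1694, 0.1663]
tcp_rot: [[-0.001, 1.0, -0.003], [1.0, 0.001, 0.001], [0.001, -0.003, -1.0]]
force: [-0.7, -0.1, -0.4]
opening: 0.254
grasp_force: 30.0
time_s: 17.82
position: [0.5396, -0.1698, 0.089]
tcp_rot: [[-0.001, 1.0, -0.0], [1.0, 0.001, 0.0], [0.0, -0.0, -1.0]]
force: [0.2, -1.1, -0.5]
opening: 0.252
grasp_force: 30.0
```

```bash
python3 -m jog '0 0 3 0 0 0 10; 0 0 1 0 0 0 10;0 0 0 0 0 0 10'; python3 -m jog '0 0 0.3 0 0 0 55; 0 0 0 0 0 0 55; 0 0 0 0 0 0 55; 0 0 0 0 0 0 55; 0 0 -45 0 0 0 55; 0 0 -40 0 0 0 55; 9.2 -40 0 0 0 0 55; 9.2 -40 0 0 0 0 55; 9.2 -40 0 0 0 0 55; 0 0 0 0 0 0 55; 0 0 0 0 0 0 55'; python3 -m jog '0 0 40 0 0 0 55; 0 0 40 0 0 0 55; 0 0 16 0 0 0 55; 0 0 0 0 0 0 55; 0 0 0 0 0 0 5; 0 0 0 0 0 0 5; 0 0 0 0 0 0 5; 0 0 0 0 0 0 5; 0 0 0 0 0 0 5; 0 0 0 0 0 0 5'
python3 - <<'E'
from h import *
d=capture("scene");cv2.imwrite("pics/s6.png",cv2.resize(d["color"][140:290,180:390,::-1],None,fx=3.6,fy=3.6,interpolation=cv2.INTER_CUBIC))
E
```

```text
time_s: 18.2
position: [0.5398, -0.1699, 0.085]
tcp_rot: [[-0.001, 1.0, -0.0], [1.0, 0.001, 0.0], [0.0, -0.0, -1.0]]
force: [0.4, 1.3, -0.7]
opening: 0.255
grasp_force: 30.0
time_s: 19.58
position: [0.4211, -0.1433, 0.1702]
tcp_rot: [[-0.001, 1.0, 0.002], [1.0, 0.001, -0.001], [-0.001, 0.002, -1.0]]
force: [-0.2, -0.9, 0.3]
opening: 0.639
grasp_force: 0.0
time_s: 20.82
position: [0.42, -0.1425, 0.074]
tcp_rot: [[-0.001, 1.0, 0.0], [1.0, 0.001, -0.0], [-0.0, 0.0, -1.0]]
force: [-0.4, -0.3, 2.6]
opening: 0.175
grasp_force: 30.0
```

View pics/s6.png

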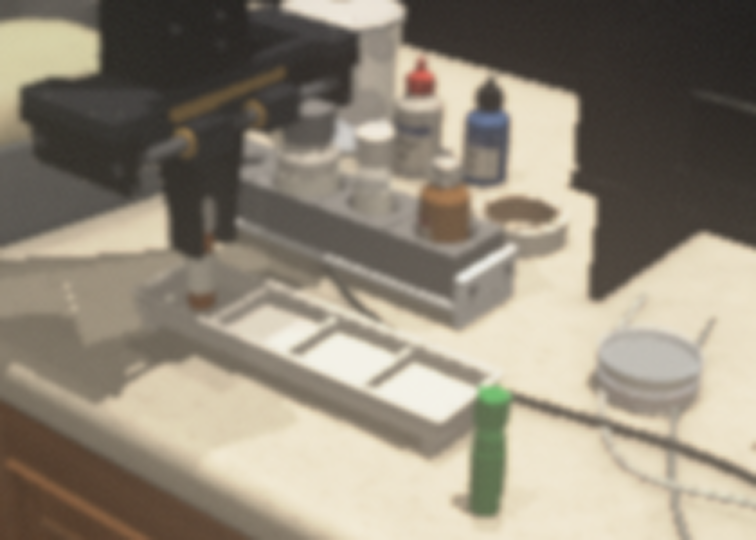

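Buffer (310,150), diluent (375,165) and dropper (445,205) are upright in the rack, and the vial is gripped. I'll take it to the 20 bore.

```bash
python3 -m jog '0 0 -45 0 0 0 5; 0 0 -45 0 0 0 5; 19.6 30 0 0 0 0 5; 19.6 30 0 0 0 0 5; 19.6 30 0 0 0 0 5; 19.6 30 0 0 0 0 5; 0 0 0 0 0 0 5; 0 0 0 0 0 0 5'; python3 -m jog '0 0 35 0 0 0 5; 0 0 25 0 0 0 5; 0 0 5 0 0 0 5; 0 0 5 0 0 0 5; 0 0 4 0 0 0 5; 0 0 4 0 0 0 5;0 0 0 0 0 0 5'
```

```text
time_s: 21.88
position: [0.5386, -0.0638, 0.1632]
tcp_rot: [[-0.001, 1.0, -0.002], [1.0, 0.001, 0.0], [0.0, -0.002, -1.0]]
force: [-0.3, -0.8, -0.7]
opening: 0.17
grasp_force: 30.0
time_s: 22.75
position: [0.5399, -0.0641, 0.0858]
tcp_rot: [[-0.001, 1.0, 0.0], [1.0, 0.001, -0.0], [-0.0, 0.0, -1.0]]
force: [-0.5, -2.4, -0.8]
opening: 0.171
grasp_force: 30.0
```

Inserted without resistance. I'll seat it, release, then back off clear of everything.

```bash
python3 -m jog '0 0 3 0 0 0 5; 0 0 1 0 0 0 5;0 0 0 0 0 0 5'; python3 -m jog '0 0 0.3 0 0 0 50; 0 0 0 0 0 0 50; 0 0 0 0 0 0 50; 0 0 0 0 0 0 50; 0 0 -50 0 0 0 50; 0 0 -50 0 0 0 50; 0 0 -50 0 0 0 50; 0 0 -50 0 0 0 50; -20 -40 0 0 0 0 50; -20 -40 0 0 0 0 50; -20 -40 0 0 0 0 50; 0 0 0 0 0 0 50'
python3 - <<'E'
from h import *
d=capture("scene");cv2.imwrite("pics/s7.png",cv2.resize(d["color"][140:290,180:390,::-1],None,fx=3.6,fy=3.6,interpolation=cv2.INTER_CUBIC))
E
```

```text
time_s: 23.12
position: [0.5401, -0.0642, 0.0818]
tcp_rot: [[-0.001, 1.0, 0.001], [1.0, 0.001, -0.0], [-0.0, 0.001, -1.0]]
force: [0.2, -2.2, -0.3]
opening: 0.169
grasp_force: 30.0
time_s: 24.62
position: [0.4173, -0.1241, 0.2814]
tcp_rot: [[0.002, 1.0, -0.002], [1.0, -0.002, 0.001], [0.001, -0.002, -1.0]]
force: [0.7, -0.7, 0.1]
opening: 0.573
grasp_force: 0.0
```

View pics/s7.png

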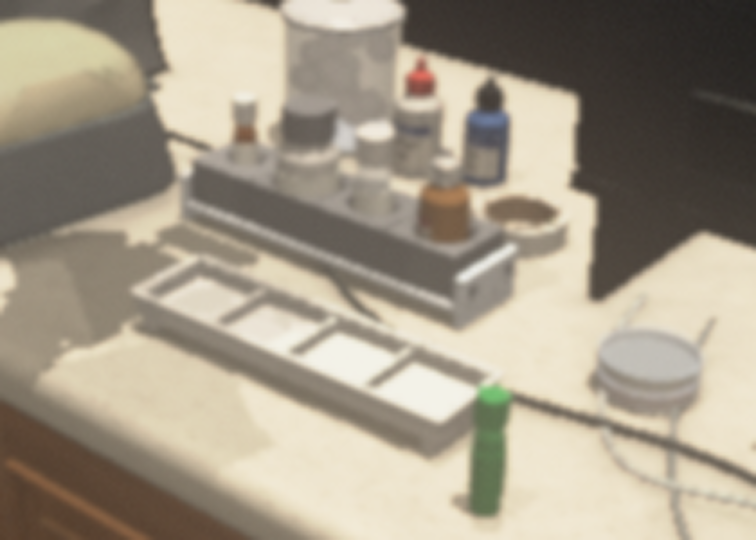

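All four stand upright in the rack and the dishes are untouched. I'll check that they are seated by comparing the expected top positions with the picture: cap tops at about (244,97), (310,103), (377,130) and (446,160).

Run:
```python
from h import *
d=capture("scene")
for y,h in((-.064,.066),(-.117,.076),(-.170,.072),(-.2233,.078)):
    for z in(.021,.029):
        c=np.array(d["R"])@[.54,y,z+h]+np.array(d["t"]);c=d["camera_matrix"]@c;p=c[:2]/c[2];print(y,z,np.round((p-[180,140])*3.6),end=" ")
    print()
s=read_state();print(s["qvel"],s["time_s"])
```

```text
-0.064 0.021 [244.  95.] -0.064 0.029 [244.  84.] 
-0.117 0.021 [307. 101.] -0.117 0.029 [307.  89.] 
-0.17 0.021 [374. 129.] -0.17 0.029 [374. 117.] 
-0.2233 0.021 [446. 143.] -0.2233 0.029 [447. 130.] 
[ 1.11770115  0.99167636 -1.53602899  0.0166009   0.03961242  0.00309013] 24.725
```

The seated heights match. For the dropper I had read the middle of its cap, which lies below the tip.

```bash
python3 -m jog '0 0 0 0 0 0 50; 0 0 0 0 0 0 50; 0 0 0 0 0 0 50; 0 0 0 0 0 0 50' >/dev/null; python3 -c "
from rig import *
print(hand_in())"
```

```text
the job is handed in; nothing more can be done
None
```

I moved all four containers into their matching bores, upright and released, left the culture dishes alone, and handed the job in at about 25 s; hand-in returned no verdict, but the last camera check matched the expected seated heights, least surely for the dropper bottle, whose tip was too blurred to read.

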